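Make up the wash kit and the stain kit for hotel guests

TASK

Make up two loan kits on the laundry-room counter: the wash kit in the white caddy (blue detergent bottle and yellow measuring cup) and the stain kit in the brown caddy (amber glass jar, palm brush and green carton). Stand each thing upright on the caddy's floor in a compartment of its own, whichever you like, and set it down gently, without letting it drop. Leave the white bleach bottle and the steel tin standing where they are.

Things in the scene. Friction and masses are not known exactly. Their poses are not given: they have to be found in the camera images.
- white_caddy: Open white plastic tray fixed to the counter, on the left or the right, its length within 0.3 rad of straight ahead: two square compartments in a row. 175 mm long (x axis), 90 wide (y), walls 22 high and 5 thick, floor 5 mm above the counter. Compartments are 80 x 80 mm inside, centred on the x axis at -42.5 and +42.5 mm. Origin: centre of the underside, on the counter.
- brown_caddy: Open wicker-brown tray fixed to the counter, on the left or the right, its length within 0.3 rad of straight ahead: three square compartments in a row. 260 mm long (x axis), 90 wide (y), walls 22 high and 5 thick, floor 5 mm above the counter. Compartments are 80 x 80 mm inside, centred on the x axis at -85, 0 and +85 mm. Origin: centre of the underside, on the counter.
- blue_bottle: Blue plastic detergent bottle with a white cap, round, 48 mm in diameter with straight sides up to 60 mm height, then a shoulder and neck, 105 mm tall with the cap; about 150 g. Origin: centre of its underside, z up its axis.
- yellow_cup: Yellow plastic measuring cup, open at the top, round, 60 mm tall, 54 mm across at the rim and tapering to 43 mm at the foot, wall 3 mm; about 40 g. Origin: centre of its underside, z up its axis.
- amber_jar: Squat amber glass jar of stain paste with a black lid, round, 50 mm in diameter with straight sides up to 50 mm height, then the lid, 47 mm in diameter, up to 66 mm; about 160 g. Origin: centre of its underside, z up its axis.
- palm_brush: Round palm brush, bristles down: cream bristle disc and pale wooden back, 54 mm diameter, up to 38 mm high, then a wooden knob 28 mm in diameter on top, from 38 to 66 mm high. About 90 g. Origin: centre of its underside, z up its axis.
- green_carton: Green carton of stain-remover tablets with a white band, 42 x 42 mm square and 85 mm tall, standing at any yaw; x and y axes square to its sides. About 120 g. Origin: centre of its underside, z up its axis.
- bleach_bottle: White bleach bottle with a red cap, 52 mm diameter, 105 mm tall, standing among the stock. It stays where it is. Origin: centre of its underside, z up its axis.
- token_tin: Plain steel tin, 70 mm diameter, 50 mm tall, standing beyond the stock. It stays where it is. Origin: centre of its underside, z up its axis.
Things that resemble listed ones, but are neither listed nor needed, are in the scene too. What is shaped like the palm_brush but pink or red is not meant.

How it is judged:
By the outcome, as a careful person would: the job done as asked, in the order asked, and still so for the second after the job is handed in, with the robot touching nothing.
It also fails if it takes over 122 s, if anything falls off the work surface, if the arm or the gripper's body presses on something with over 40 N, if the wrist force passes 120 N, or if a joint passes its speed limit or range.

ROBOT

A 6-joint arm with a two-finger parallel gripper is mounted at the origin on the work surface. World frame = base frame: x ahead of the robot, y to its left, z up, the work surface at z = 0. Lengths are in m, angles in rad, forces in N, time in s.
With the tool pointing down it reaches from about 0.25 to 0.775 m from the base axis. Payload 8.9 kg.
Tool frame: the origin (TCP) lies on the centre line of the jaws, within the pads' length; the fingertips stand 19 mm ahead of it and the grasp point (between the pads) is the TCP; z points along the fingers, y is the line along which they close (so a half turn about z gives the same grasp; the last joint's range is limited). The gripper opens to 85 mm and grips with 20 to 120 N. Pads are 22 mm wide; open, the fingers measure 114 mm over their backs; the gripper's body (76 mm by 85 mm) begins 54 mm behind the grasp point. The pads swing forward as they close: fully open they stand 13 mm farther back than shut.
Start: joints at [-1.414, 0.291, -0.153, 1.127, 0, 1.431], TCP at [0.153, -0.502, 0.25] pointing down, gripper open.
Joint ranges: [-2.52, 2.52], [-0.91, 1.74], [-1.3, 1.37], [-1.96, 2.02], [-1.52, 1.47], [-3.14, 3.14]. Speed limits (rad/s): [2.22, 2.22, 2.79, 3.14, 3.14, 3.14].

INTERFACE

Orientations are given as a unit quaternion [w, x, y, z].
In Python, from rig import bot gives the robot as it stands. The module is installed in compiled form; this text tells all that it offers. Calls block until the motion is done:
- bot.move_pose(position, orientation): joint-space move of the TCP to a pose.
- bot.move_straight(position, rot=None, max_speed=0.15): straight line of the TCP; rot=None keeps the orientation; max_speed is the mean speed in m/s.
- bot.set_joints(angles): joint-space move.
- bot.open_gripper() and bot.grab(force=None): open the fingers fully, or close them until they stop; force is the grip in N (None keeps the last).
- bot.hold(seconds).
- bot.solve_ik(position, orientation): joint angles nearest the present ones, or None.
- bot.camera(name): name is "scene" or "side" or "wrist"; returns a dict with "color" (384x512x3 uint8, blue, green, red), "K" (3x3 intrinsics, pixels), "xyz" and "orientation" of the camera in the world. Camera axes: x right, y up, looking along -z (the intrinsics and any distortion apply to the point x, -y, -z); pixel columns grow to the right and rows downward; lengths in m; the calibration is good to about 2 mm. The wrist camera is an equidistant fisheye: a pixel r from the principal point sees the ray r / f radians off the axis. A picture is of the moment at which its call begins. There is no depth.
A pose or a line that the arm cannot do raises bot.IKError and nothing moves.
- bot.close_job(): hands the job in, once; it reports no verdict.
Readings, each from a call of its own:
- bot.read_time_s(): time.
- bot.read_qpos(): joint angles.
- bot.read_joint_velocities(): joint speeds.
- bot.read_tau(): joint torques, N m.
- bot.read_eef_pos(): TCP position.
- bot.read_orientation(): TCP orientation.
- bot.read_force(): force on the tool from outside, world axes, zero at the start.
- bot.read_ft_torque(): the same for the moment, N m.
- bot.read_width(): finger opening in m.
Only numpy, scipy, OpenCV 4.12 (cv2) and the standard library are available. Lean on these libraries where they do the work, as an engineer would, in place of code of your own. Each camera call takes 0.05 s, during which the arm holds its last target. There are 200 camera calls.

## Working session

There is one attempt and no reset: what is moved stays moved. The work goes in short steps, each a Python script; the robot and the scene stay as the last script left them, time stands still between calls to the robot, and variables do not carry over. Pictures are saved under pics/ and viewed, on a budget of 14 in all, crops included, one or two more only if the job needs it, and the job is handed in when it is done.

```bash
mkdir -p pics; ls; cat > h.py <<'E'
import numpy as np, cv2
from scipy.spatial.transform import Rotation as R
def rot(q): return R.from_quat([q[1],q[2],q[3],q[0]]).as_matrix()
def ray(c,u,v):
    K=np.array(c["K"]); d=np.array([(u-K[0,2])/K[0,0],-(v-K[1,2])/K[1,1],-1.])
    return np.array(c["xyz"]), rot(c["orientation"])@d
def onplane(c,u,v,z):
    o,d=ray(c,u,v); return o+d*(z-o[2])/d[2]
def proj(c,P):
    p=rot(c["orientation"]).T@(np.array(P)-np.array(c["xyz"])); K=np.array(c["K"])
    return K[0,2]+K[0,0]*p[0]/-p[2], K[1,2]-K[1,1]*p[1]/-p[2]
def down(yaw): # tool down, tool y axis at angle yaw in world
    y=np.array([np.cos(yaw),np.sin(yaw),0]);z=np.array([0,0,-1.]);x=np.cross(y,z)
    q=R.from_matrix(np.c_[x,y,z]).as_quat(); return [q[3],q[0],q[1],q[2]]
E
python3 - <<'E'
from rig import bot
from h import *
import pickle
for n in ("scene","side"):
    c=bot.camera(n); pickle.dump(dict(c),open(n+".pkl","wb"))
    cv2.imwrite(f"pics/{n}0.png",cv2.resize(c["color"],(800,600),interpolation=cv2.INTER_CUBIC))
    print(n,c["K"],c["xyz"],c["orientation"],[k for k in c])
    print([onplane(c,u,v,0).round(3) for u,v in((0,383),(511,383),(256,192),(0,0),(511,0))])
print(bot.read_time_s(),bot.read_orientation())
E
```

```text
pics
scene [[479.64766881   0.         259.20543615]
 [  0.         479.64766881 187.90004801]
 [  0.           0.           1.        ]] [1.08104932 0.41945997 0.84741411] [0.3742973  0.13014164 0.28239886 0.8736221 ] ['color', 'K', 'xyz', 'orientation']
[array([ 1.216, -0.031,  0.   ]), array([0.622, 0.594, 0.   ]), array([0.633, 0.006, 0.   ]), array([ 0.652, -1.045,  0.   ]), array([-0.453,  0.07 ,  0.   ])]
side [[460.17647228   0.         259.55794452]
 [  0.         460.17647228 188.60979441]
 [  0.           0.           1.        ]] [0.29401148 0.57068184 0.69736673] [-0.21721819 -0.09958081  0.37435629  0.89596724] ['color', 'K', 'xyz', 'orientation']
[array([0.791, 0.499, 0.   ]), array([0.104, 0.145, 0.   ]), array([ 0.636, -0.042,  0.   ]), array([ 1.992, -0.519,  0.   ]), array([ 0.271, -1.337, -0.   ])]
0.1 [-5.54267958e-04  9.89084958e-01  1.47345304e-01 -3.26173529e-05]
```

View pics/scene0.png

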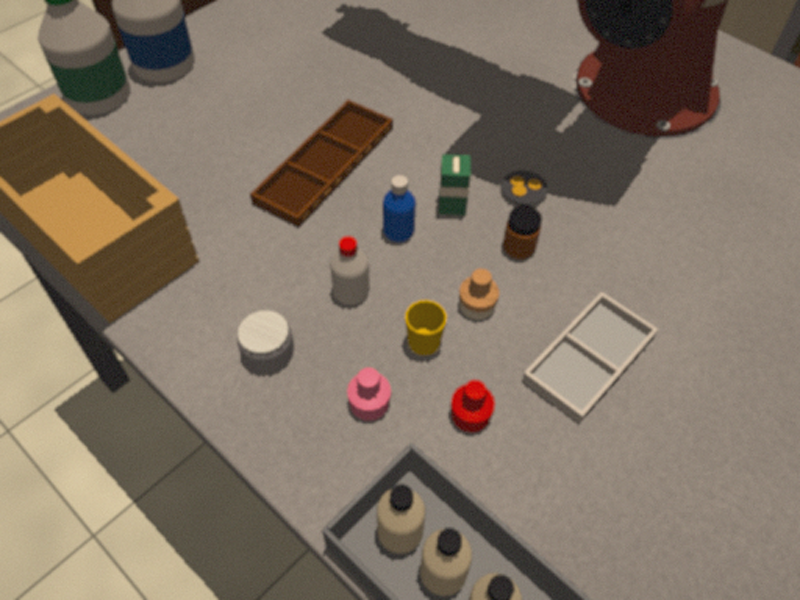

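View pics/side0.png

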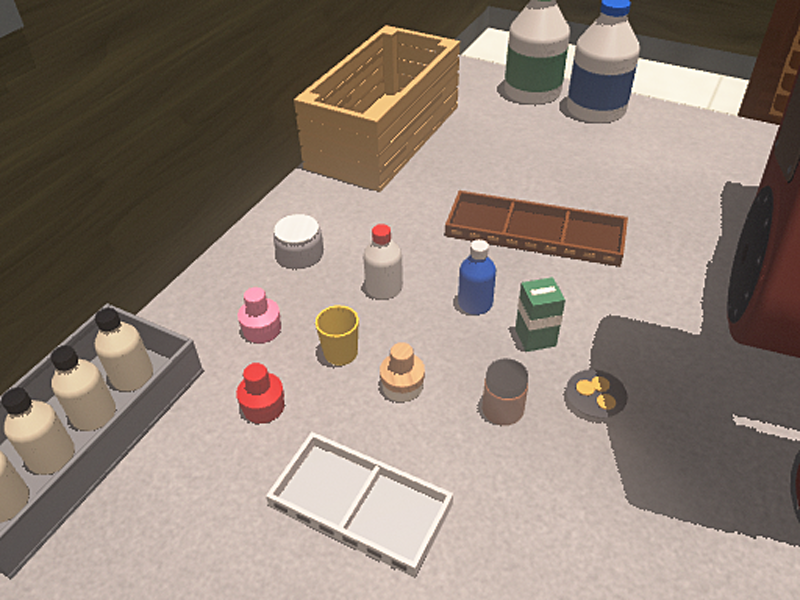

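Scene view (800x600 px):
- **Blue bottle** at (399,210). The large white jugs behind are different.
- **Carton** at (454,185).
- **Jar** at (522,232), with a coin dish behind it at (524,187).
- **Cup** at (426,328).
- **Palm brush** is the wooden one at (479,295). The pink one (369,395) and the red one (473,406) are decoys.
- **Bleach bottle** at (350,272) and **tin** at (265,338) stay.
- **Brown caddy** at (322,160), **white caddy** at (590,355).

The side view matches, with the brush at (402,370) and the jar at (505,392).

```bash
cat > m.py <<'E'
from h import *
import pickle
S=pickle.load(open("scene.pkl","rb"));D=pickle.load(open("side.pkl","rb"))
k=1.5625
def mask(c,seed,fn,rad=45):
    hsv=cv2.cvtColor(c["color"],cv2.COLOR_BGR2HSV).astype(int)
    m=fn(hsv[...,0],hsv[...,1],hsv[...,2]).astype(np.uint8)
    w=np.zeros_like(m); cv2.circle(w,(int(seed[0]/k),int(seed[1]/k)),rad,1,-1); m&=w
    n,l,st,ce=cv2.connectedComponentsWithStats(m)
    i=1+np.argmax(st[1:,4]); return (l==i).astype(np.uint8),st[i]
def tri(a,b):
    A=[];B=[]
    for c,(u,v) in((S,a),(D,b)):
        o,d=ray(c,u,v);d/=np.linalg.norm(d);P=np.eye(3)-np.outer(d,d);A.append(P);B.append(P@o)
    x=np.linalg.lstsq(np.vstack(A),np.hstack(B),rcond=None)[0]
    return x
if __name__=="__main__":
    obs={"blue":((399,210),(477,285),lambda h,s,v:(h>105)&(h<130)&(s>130)),
    "cup":((426,328),(338,335),lambda h,s,v:(h>18)&(h<32)&(s>130)),
    "jar":((522,240),(505,395),lambda h,s,v:(s>75)&(h<18)&(v<175)|(v<70)),
    "brush":((479,298),(402,365),lambda h,s,v:(h<20)&(s>75)&(v>100)),
    "carton":((454,185),(540,315),lambda h,s,v:(h>55)&(h<95)&(s>70)),
    "bcap":((348,246),(381,235),lambda h,s,v:((h<6)|(h>174))&(s>150)),
    "pink":((369,395),(259,315),lambda h,s,v:((h<8)|(h>165))&(s>60)),
    "red":((473,406),(260,393),lambda h,s,v:((h<6)|(h>174))&(s>150)),
    }
    for n,(a,b,f) in obs.items():
        r=[]
        for c,s in((S,a),(D,b)):
            m,st=mask(c,s,f,28 if n in("jar","brush","bcap") else 32)
            x,y,w,h=st[:4]
            # centre: mean of bbox of the hull (silhouette centre)
            r.append((x+(w-1)/2,y+(h-1)/2)); print(n,(st*k).round()[:4],end=" ")
        p=tri(*r); print(p.round(4),[tuple(np.round(np.array(proj(c,p))-q,1)) for c,q in((S,r[0]),(D,r[1]))])
E
python3 m.py; python3 - <<'E'
from m import *
out=[]
for c,(x,y,w,h) in((S,(230,90,180,150)),(S,(510,285,160,140)),(D,(435,180,205,95)),(D,(255,425,210,155))):
    t=c["color"][int(y/k):int((y+h)/k),int(x/k):int((x+w)/k)]
    out.append(cv2.resize(t,(400,300),interpolation=cv2.INTER_CUBIC))
cv2.imwrite("pics/cad.png",np.vstack([np.hstack(out[:2]),np.hstack(out[2:])]))
t=[cv2.resize(S["color"][90:250,260:365],(394,600),interpolation=cv2.INTER_CUBIC),cv2.resize(D["color"][140:280,195:285],(386,600),interpolation=cv2.INTER_CUBIC)]
cv2.imwrite("pics/close.png",np.hstack(t))
E
```

```text
blue [384. 192.  30.  48.] blue [461. 258.  34.  23.] [ 0.5471 -0.0835  0.0504] [(np.float64(-1.3), np.float64(-3.9)), (np.float64(-2.6), np.float64(3.7))]
cup [405. 300.  42.  55.] cup [316. 306.  44.  59.] [0.6603 0.0772 0.0347] [(np.float64(0.3), np.float64(0.6)), (np.float64(0.5), np.float64(-0.6))]
jar [503. 198.  38.  62.] jar [519. 388.   9.  31.] [0.4208 0.0523 0.0109] [(np.float64(0.2), np.float64(0.5)), (np.float64(0.4), np.float64(-0.5))]
brush [459. 267.  41.  42.] brush [380. 342.  45.  52.] [0.5634 0.0873 0.0357] [(np.float64(0.3), np.float64(0.6)), (np.float64(0.4), np.float64(-0.6))]
carton [442. 155.  28.  31.] carton [522. 278.  42.  28.] [ 0.4482 -0.0608  0.0791] [(np.float64(-0.3), np.float64(-1.1)), (np.float64(-0.8), np.float64(1.1))]
bcap [339. 236.  17.  20.] bcap [372. 225.  19.  11.] [ 0.6702 -0.0555  0.1008] [(np.float64(-0.2), np.float64(-0.5)), (np.float64(-0.3), np.float64(0.4))]
pink [345. 367.  47.  55.] pink [238. 288.  44.  56.] [0.7766 0.087  0.0236] [(np.float64(-0.1), np.float64(-0.3)), (np.float64(-0.2), np.float64(0.2))]
red [452. 380.  44.  52.] red [238. 364.  45.  45.] [0.7009 0.1904 0.0318] [(np.float64(-0.8), np.float64(-1.5)), (np.float64(-1.2), np.float64(1.3))]
```

View pics/cad.png

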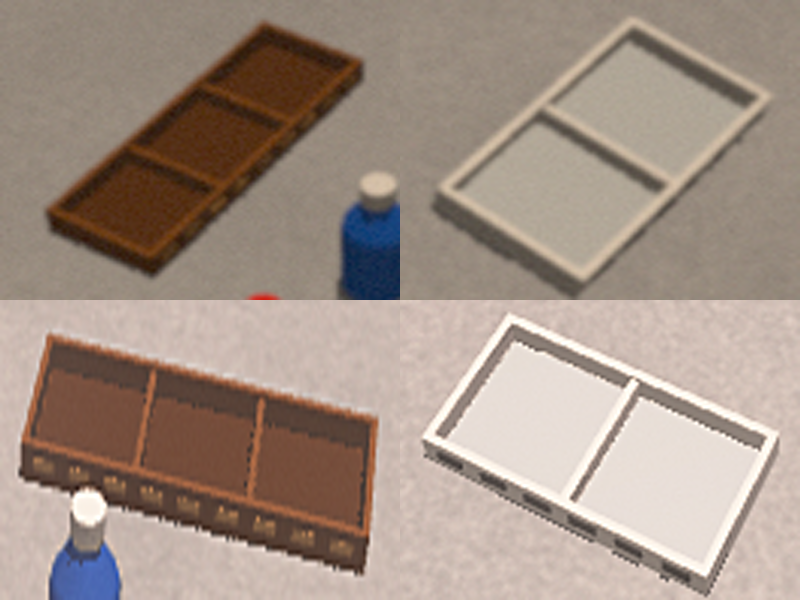

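View pics/close.png

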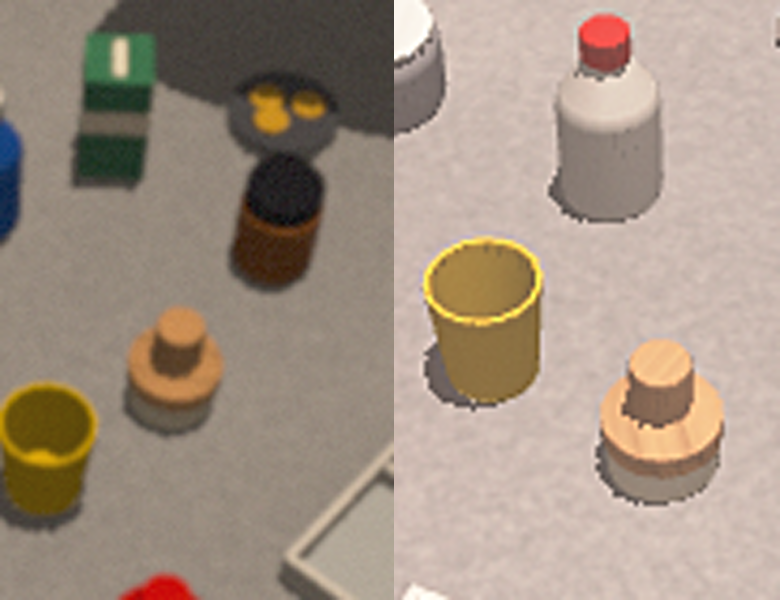

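The close crop confirms the wooden brush, the empty yellow cup and the black-lidded amber jar, with the coin dish just behind it. Some masks were clipped, so I'll cast rim and lid points onto their known heights in both views.

```bash
cat > m2.py <<'E'
from m import *
def crop(x0,y0,w,h,W,H): return lambda p:(x0+(p[0]+.5)*w/W-.5,y0+(p[1]+.5)*h/H-.5)
def box(x,y,w,h): 
    a,b,c,d=int(x/k),int(y/k),int((x+w)/k),int((y+h)/k); return crop(a,b,c-a,d-b,400,300)
full=lambda p:((p[0]+.5)/k-.5,(p[1]+.5)/k-.5)
for n,L in {"brown":((S,box(230,90,180,150),[(265,22),(363,62),(153,252),(50,212)]),(D,box(435,180,205,95),[(50,37),(377,118),(363,232),(25,142)])),
 "white":((S,box(510,285,160,140),[(232,18),(372,95),(182,278),(37,192)]),(D,box(255,425,210,155),[(110,17),(378,135),(310,275),(25,138)]))}.items():
    for c,f,pts in L:
        P=np.array([onplane(c,*f(p),.022)[:2] for p in pts]); r=cv2.minAreaRect((P*1000).astype(np.float32))
        e=[np.linalg.norm(P[i]-P[(i+1)%4]).round(3) for i in range(4)]
        i=int(np.argmax(e[:2])); d=(P[(i+1)%4]-P[i])-(P[(i+3)%4]-P[(i+2)%4]); 
        a=np.arctan2(d[1],d[0]); a=(a+np.pi/2)%np.pi-np.pi/2
        print(n,P.mean(0).round(4),"sides",e,"yaw",round(a,3))
cs=crop(260,90,105,160,394,600);cd0=crop(195,140,90,140,386,600);cd=lambda p:cd0((p[0]-394,p[1]))
for n,z,a,fa,b,fb in (("jarlid",.066,(285,183),cs,(506,374),full),("cuprim",.06,(47,428),cs,(483,281),cd),("knob",.066,(181,326),cs,(661,362),cd),("bluecap",.105,(400,182),full,(479,247),full),("tin",.05,(265,331),full,(297,230),full)):
    print(n,onplane(S,*fa(a),z).round(4)[:2],onplane(D,*fb(b),z).round(4)[:2])
print("bluebody",tri(((384+414)/2/k,216/k),(478/k,285/k)).round(4))
for c,f,pts in((S,cs,[(92,33),(155,33),(152,85),(84,82)]),(D,full,[(520,287),(556,279),(564,303),(528,312)])):
    P=np.array([onplane(c,*f(p),.085)[:2] for p in pts]); E=np.roll(P,-1,0)-P
    print("carton",P.mean(0).round(4),np.linalg.norm(E,axis=1).round(3),(np.arctan2(E[:,1],E[:,0])%(np.pi/2)).round(3))
E
python3 m2.py
```

```text
brown [ 0.5218 -0.2635] sides [np.float64(0.089), np.float64(0.252), np.float64(0.083), np.float64(0.259)] yaw 0.195
brown [ 0.5225 -0.2633] sides [np.float64(0.256), np.float64(0.087), np.float64(0.252), np.float64(0.086)] yaw 0.205
white [0.5297 0.2515] sides [np.float64(0.088), np.float64(0.174), np.float64(0.087), np.float64(0.176)] yaw 0.01
white [0.5271 0.2517] sides [np.float64(0.172), np.float64(0.086), np.float64(0.174), np.float64(0.087)] yaw 0.018
jarlid [0.4419 0.0641] [0.4421 0.0664]
cuprim [0.6633 0.0783] [0.6591 0.0773]
knob [0.5653 0.0881] [0.5633 0.0884]
bluecap [ 0.5432 -0.0814] [ 0.5404 -0.0784]
tin [ 0.8133 -0.06  ] [ 0.8091 -0.0572]
bluebody [ 0.5405 -0.0849  0.0316]
carton [ 0.4464 -0.0609] [0.038 0.045 0.04  0.042] [0.773 0.665 0.71  0.613]
carton [ 0.445  -0.0526] [0.048 0.042 0.047 0.043] [0.769 0.561 0.792 0.589]
```

```bash
cat > act.py <<'E'
from rig import bot
from h import *
WH=(np.array([.5285,.2516]),.015); BR=(np.array([.522,-.2634]),.20)
TR=.22
def comp(cad,off): c,a=cad; return c+off*np.array([np.cos(a),np.sin(a)]), a+np.pi/2
def hover(xy,yaw,z=TR):
    q0=np.array(bot.read_qpos()); best=None
    for y in (yaw,yaw+np.pi):
        q=down(y); s=bot.solve_ik([*xy,z],q); 
        if s is None or bot.solve_ik([*xy,.06],q) is None: continue
        d=np.abs(np.array(s)-q0).max()
        if best is None or d<best[0]: best=(d,q)
    bot.move_pose([*xy,z],best[1])
def pick(xy,yaw,h,force):
    hover(xy,yaw); bot.move_straight([*xy,h],max_speed=.15)
    bot.grab(force); w=bot.read_width()
    bot.move_straight([*xy,h+.03],max_speed=.08)
    print("width",round(w,4),"lifted",round(bot.read_width(),4),np.round(bot.read_force(),2),"t",bot.read_time_s())
    bot.move_straight([*xy,TR],max_speed=.2)
def place(cad,off,h,yawadd=0):
    xy,yaw=comp(cad,off); hover(xy,yaw+yawadd)
    bot.move_straight([*xy,h+.017],max_speed=.15); bot.hold(.2)
    f0=np.array(bot.read_force()); z=h+.0065
    bot.move_straight([*xy,z],max_speed=.04)
    for i in range(8):
        bot.hold(.1); f=np.array(bot.read_force())-f0
        if f[2]>1: break
        z-=.0005; bot.move_straight([*xy,z],max_speed=.02)
    print("touch dz",round((z-h)*1000,1),"f",f.round(2),"eef",np.round(bot.read_eef_pos(),4))
    bot.open_gripper(); bot.move_straight([*xy,TR],max_speed=.2)
    print("t",bot.read_time_s())
E
python3 - <<'E'
from act import *
pick((.541,-.081),np.pi/2,.054,40)
place(WH,.0425,.054)
c=bot.camera("side"); cv2.imwrite("pics/s1.png",cv2.resize(c["color"],(800,600)))
E
```

```text
width 0.0465 lifted 0.0464 [-0.59 -0.15 -0.92] t 4.375
touch dz 5.5 f [-0.46  0.72  3.98] eef [0.5711 0.2523 0.0597]
t 11.3833
```

View pics/s1.png

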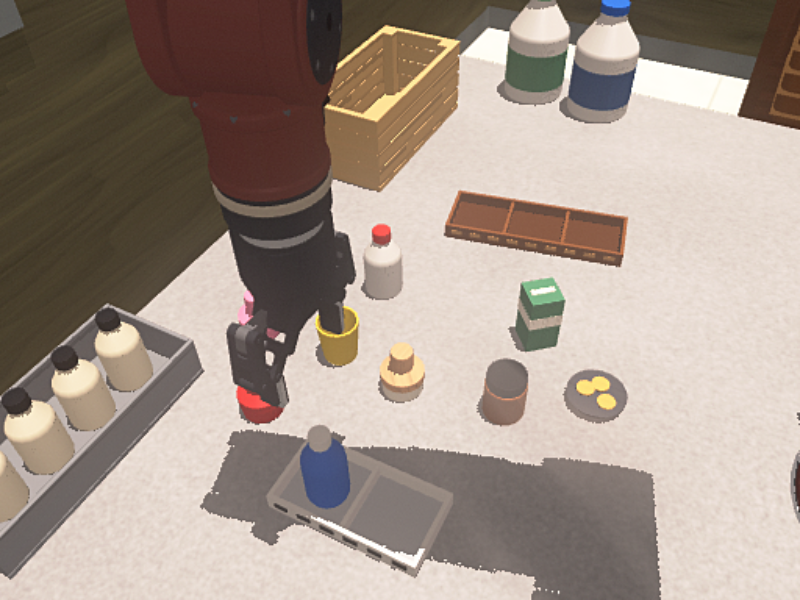

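The blue bottle stands upright in the far white compartment at (326,470), and nothing else moved. Next is the cup.

```bash
python3 - <<'E'
from act import *
pick((.661,.078),np.pi/2,.046,20)
if .03<bot.read_width()<.06: place(WH,-.0425,.046)
if bot.read_width()>.08: pick((.442,.065),np.pi/2,.041,40)
if .04<bot.read_width()<.06: place(BR,-.085,.041)
c=bot.camera("side"); cv2.imwrite("pics/s2.png",cv2.resize(c["color"],(800,600)))
E
```

```text
width 0.0523 lifted 0.0525 [ 0.01 -0.37 -1.55] t 14.475
touch dz 6.0 f [-0.78 -0.99  1.33] eef [0.4859 0.2509 0.052 ]
t 19.9917
width 0.0487 lifted 0.0484 [ 0.05  0.15 -2.58] t 23.075
touch dz 5.5 f [-1.51  0.32  5.24] eef [ 0.4388 -0.2804  0.0467]
t 29.3833
```

View pics/s2.png

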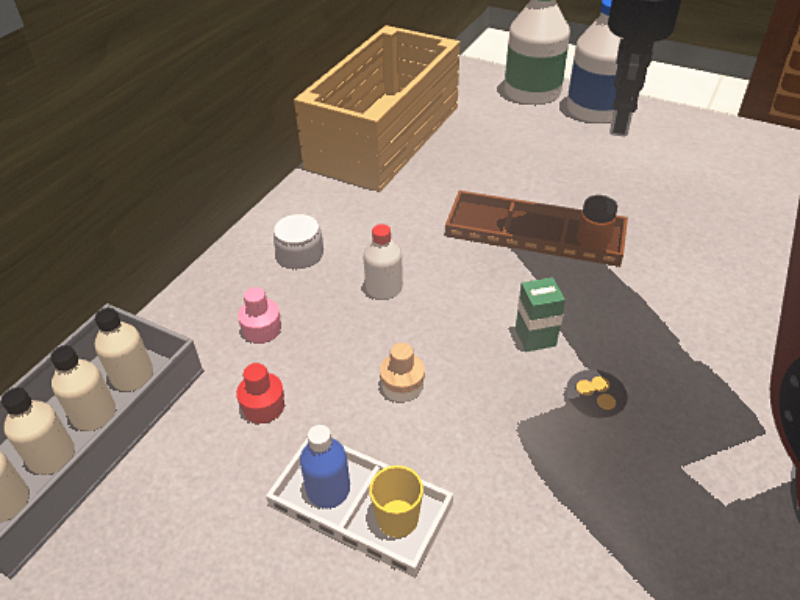

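The cup at (397,500) and the jar at (599,222) stand in place. The cup's touch force was only 1.33 N, so I'll raise the contact threshold for the brush and carton.

```bash
sed -i 's/f\[2\]>1:/f[2]>2:/; s/range(8)/range(6)/' act.py; python3 - <<'E'
from act import *
pick((.5645,.088),np.pi/2,.059,30)
if .02<bot.read_width()<.04: place(BR,.085,.059)
if bot.read_width()>.08: pick((.4455,-.057),.68,.05,30)
if .03<bot.read_width()<.06: place(BR,0,.05)
bot.move_pose([.45,.0,.35],bot.read_orientation())
for n in("side","scene"):
    c=bot.camera(n); cv2.imwrite(f"pics/{n}3.png",cv2.resize(c["color"],(800,600)))
E
```

```text
width 0.0268 lifted 0.0267 [ 0.02  0.18 -0.74] t 33.2
touch dz 5.0 f [-1.42  0.23  4.69] eef [ 0.6055 -0.2466  0.0643]
t 39.6833
width 0.0414 lifted 0.0419 [ 0.7  -0.07 -0.98] t 43.1583
touch dz 5.0 f [-1.48  0.55  6.33] eef [ 0.522  -0.2635  0.0554]
t 49.6667
```

View pics/side3.png

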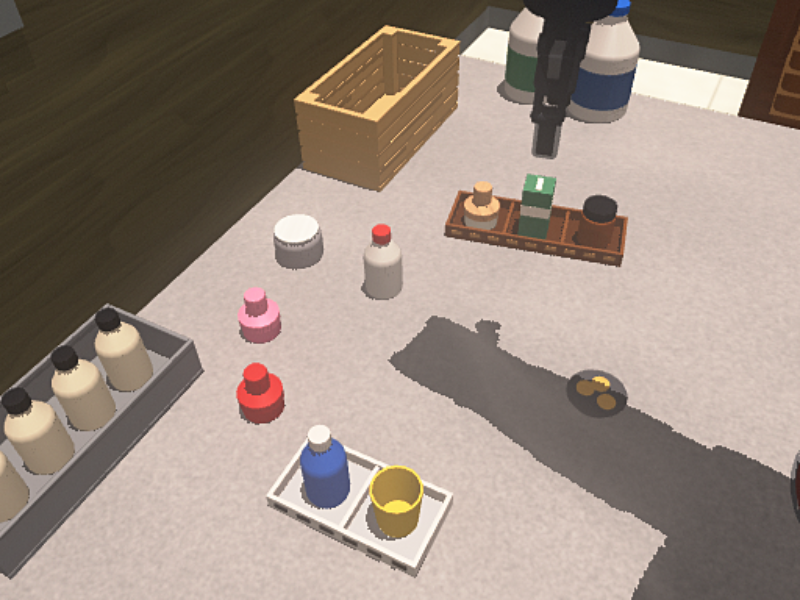

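View pics/scene3.png

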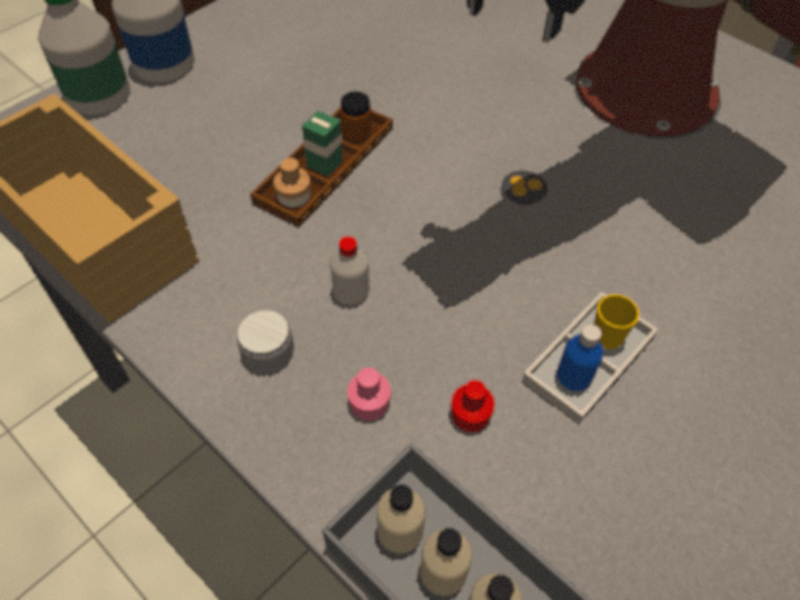

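All five stand in their compartments, and the bleach bottle (350,272) and tin (265,338) are unmoved. Before handing in, I'll check numerically that the bottle and cup are upright.

```bash
python3 - <<'E'
from m import *
for n,xy,hs in(("blue",(.571,.2523),(.065,.11)),("cup",(.486,.251),(.005,.065)),("jar",(.4388,-.2804),(.071,)),("brush",(.6055,-.2466),(.071,)),("carton",(.522,-.2635),(.09,))):
    for h in hs: print(n,h,[(np.array(proj(c,[*xy,h]))*k).round() for c in(S,D)])
E
```

```text
blue 0.065 [array([581., 353.]), array([320., 456.])]
blue 0.11 [array([588., 333.]), array([315., 430.])]
cup 0.005 [array([607., 337.]), array([395., 519.])]
cup 0.065 [array([618., 311.]), array([394., 489.])]
jar 0.071 [array([354., 100.]), array([600., 203.])]
brush 0.071 [array([289., 164.]), array([482., 185.])]
carton 0.09 [array([322., 121.]), array([542., 183.])]
```

```bash
python3 -c "
from rig import bot
bot.hold(.5);print(bot.read_time_s(),bot.read_width());bot.close_job()"
```

```text
51.425 0.08541612433283022
the job is handed in; nothing more can be done
```

Both kits are made up, and I handed the job in at 51.4 s of the 122 s allowed. The blue bottle and yellow cup are in the white caddy. The amber jar, green carton and wooden palm brush are in the brown caddy, each in its own compartment.

**Setting down:** I stopped lowering each item when the force reading showed contact, then opened the gripper. The bottle, jar, brush and carton touched at 4–6 N, with the grip 5.0–5.5 mm above its height on the counter; the caddy floor is 5 mm up. The cup's contact was weaker, 1.3 N at 6.0 mm, so it may have dropped up to 1 mm.

**Last checks:** The final scene and side pictures show all five items upright and the gripper clear. The bleach bottle, tin, coin dish and the pink and red brushes are where they were. Item tops were within about 5 px of where I expected in both views. The bottle was off by a similar amount in both views, about 3 mm, which I took as a grasp offset rather than a lean.

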